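# Set the scoop back in its gated drain well

## Task

Put the copper-coloured scoop back into the steel drain well: bowl end first, in through the swinging gate, lowered gently until you feel it touch the hidden strainer plate inside, then lean its handle down on the low front rim so that the handle's end sticks out over the front, and let go. Do not let the scoop drop in and do not ram it down; leave the glass sundae cup and the ramekin standing where they are.

Things in the scene. Friction and masses are not known exactly. Their poses are not given: they have to be found in the camera images.
- well: Scoop drain well: fixed stainless box, outside x -61..71, y -52..52 mm, walls 6 mm. Origin: on the counter under the well, z up; its -x side is the front, roughly facing the robot. Side and rear walls 140 mm high, front wall 120. A fixed 5 mm hood covers the top from x = 25 mm to the rear; the gate closes the rest. A rinse tap rises behind it (x 54..90, |y| < 8) to z = 171 mm.
- well_gate (a point): Middle of the gate's hinge, under the hood's front edge (x = 25, z = 134 mm in the well's frame). The thin steel gate, 78 mm long, 88 wide, lies level from here towards the front, closing the mouth (x -53..25). Pushed from above (about 1 N) it swings down and back into the well, to some 35 degrees past hanging straight down, and springs lightly shut when let go.
- well_front (a point): Middle of the top of the front wall, on which the scoop's handle must lean: x = -58, z = 120 mm in the well's frame.
- well_inside (a point): Lowest possible place of the strainer plate's top, over the well's origin, 15 mm above the counter. The level, firm perforated plate fills the inside of the well and carries the scoop. It is set higher or lower by the staff: its top is anywhere from 15 to 60 mm above the counter, different every time, hidden by walls, hood and gate, and not given.
- scoop: Copper-coloured metal scoop, loose, 0.16 to 0.26 kg, bowl-heavy, lying bowl-down, 200 mm long along its x axis, +x to the bowl. Origin: on its underside 90 mm behind the bowl's tip; z up as it lies. Bowl: half ball 54 mm across, 27 high, centred at x = 63, rim in the plane z = 0. Handle: rounded bar 24 mm wide (y), z 5 to 31 mm, x -98 to 8; a round butt 36 mm across ends it at x = -110.
- scoop_tip (a point): Tip of the scoop's bowl: the foremost point of the bowl's rim, at x = 90 mm, y = 0, z = 0 in the scoop's frame; it is the lowest point when the scoop is held bowl end down with the domed back facing up.
- scoop_end (a point): Centre of the handle's butt end, at x = -110 mm, y = 0, z = 18 mm in the scoop's frame.
- glass_cup: Stemmed glass sundae cup, bystander, 150 mm high, 86 mm across its rim, standing loose on the counter; origin at the centre of its foot's underside, z up.
- ramekin: Squat white porcelain ramekin, bystander, 84 mm across and 45 mm high, standing loose on the counter between the well and the scoop; origin at the centre of its underside, z up.
There are look-alikes about, which are no part of the job. Several things look just like the scoop: the one meant starts farthest from the robot's base.

How it is judged (in metres and radians):
At the end, for the whole second after the job is handed in: Scoop released and at rest in the well: bowl tip inside the walls, at most 75 mm above the counter; handle leaning on the front rim, butt end over 60 mm in front of the well's middle and over 115 mm high. Glass cup and ramekin within 30 mm of their places (z of scoop_tip in the frame of well below 0.075 m and x of scoop_tip in the frame of well between -0.055 and 0.068 m and y of scoop_tip in the frame of well between -0.05 and 0.05 m and x of scoop_end in the frame of well below -0.06 m and z of scoop_end in the frame of well above 0.115 m and contact force between scoop and well above 0.3 N and contact force between scoop and the fingers below 0.05 N and linear speed of scoop below 0.03 m/s and distance of each of glass_cup, ramekin from where it was at the start of the episode below 0.03 m); the robot touches nothing.
It fails at once if an end of the scoop is dropped in the well: let fall more than about 12 mm, on the plate or on the rim ((linear speed of scoop above 0.45 m/s or angular speed of scoop above 4 rad/s) and z of scoop_tip in the frame of well below 0.12 m and horizontal distance between scoop_tip and well below 0.07 m).
It fails at once if the scoop is rammed down: pressed on the well or its strainer plate with more than 25 N (contact force between scoop and well above 25 N).
It fails at once if the glass cup or the ramekin is tipped (angle between any of glass_cup, ramekin's own z axis and vertical above 0.4 rad).
It also fails if it takes over 48 s, if anything falls off the work surface, if the arm or the gripper's body presses on something with over 40 N, if the wrist force passes 120 N, or if a joint passes its speed limit or range.

## Robot

A 7-joint arm with a two-finger parallel gripper is mounted at the origin on the work surface. World frame = base frame: x ahead of the robot, y to its left, z up, the work surface at z = 0. Lengths are in m, angles in degrees, forces in N, time in s.
With the tool pointing down it reaches from about 0.4 to 0.85 m from the base axis. Payload 4.5 kg.
Tool frame: the origin (TCP) lies on the centre line of the jaws, within the pads' length; the fingertips stand finger_overhang ahead of it and the grasp point (between the pads) lies 11 mm behind it (finger_overhang is the distance from the TCP to the fingertips, in m); z points along the fingers, y is the line along which they close (so a half turn about z gives the same grasp; the last joint's range is limited). The gripper opens to 85 mm and grips with 20 to 120 N. Pads are 22 mm wide; open, the fingers measure 114 mm over their backs; the gripper's body (76 mm by 85 mm) begins 54 mm behind the grasp point. The pads swing forward as they close: fully open they stand 13 mm farther back than shut.
Start: joints at [-65.271, 39.483, -11.15, 89.685, 9.013, 51.709, -12.324], TCP at [0.242, 0.576, 0.239] pointing down, gripper open.
Joint ranges: [-172.22, 172.22], [-26.19, 119.32], [-84.43, 86.54], [7.71, 146.69], [-57.33, 237.33], [2.42, 119.75], [-152.13, 152.13]. Speed limits (degrees/s): [147.25, 147.25, 180, 180, 180, 180, 180].

## Interface

Orientations are given as [roll, pitch, yaw] about the fixed x, y, z axes, in that order (R = Rz(yaw) Ry(pitch) Rx(roll)).
In Python, from plant import * gives the robot as it stands. The module is installed in compiled form; this text tells all that it offers.
- The arm moves only by the tool step_arm, never from a script. Its argument "moves" is a list of rows, each a list of 7 numbers: the shift along the tool's x, y, z in mm, then the turn, a rotation vector about the tool's x, y, z in rad, then the opening in per cent of the stroke, from 0 (shut) to 100 (fully open). A call has 1 to 12 rows; each row shifts and turns the commanded pose from where the row before left it, along the tool's axes as they then stand; what a row does not reach is not made up. A row lasts 1/10 s, in which the tool goes at most 50 mm and 8.59 degrees, less where a joint would pass 70% of its speed; a pose out of reach is approached as far as the arm can. A call with a gripper value outside its range is refused whole. The fingers move at their own pace and stop on an object; "squeeze" is the grip in N (left out, the last holds). Time passes only in rows, so rows that do not move let the fingers close. It gives the time, the measured TCP pose, the force, the opening and the grip force at its end, in the units of the state.
- state(): the state, without advancing time (a new reading comes with each control period).
- camera(name): name is "scene" or "top"; returns (picture, depth): 400x640x3 uint8, blue, green, red; 400x640 float32, m along the optical axis (not along the pixel's ray), 0 where there is no reading.
- camera_params(name): a dict with "K" (3x3 intrinsics, pixels), "k1" (the pictures are not rectified: a ray, as slopes to the right and down, at radius r is drawn at 1 + k1 r^2 times it, then the intrinsics apply), "R" (3x3) and "t" (3): a world point X has camera coordinates R X + t. Camera axes: x right, y down, z forward; pixel columns grow to the right and rows downward; lengths in m; the calibration is good to about 2 mm. A picture is of the moment at which its call begins. camera_params takes no time and is no camera call.
- hand_in(): hands the job in; it is judged then, once.
The state is a dict: "time": time; "joint_positions": joint angles; "joint_velocities": joint speeds; "tau": joint torques, N m; "tool_pos": TCP position; "tcp_rot": TCP orientation; "force": force on the tool from outside, world axes, zero at the start; "moment": the same for the moment, N m; "gripper_width": finger opening in m; "finger_force": force on a finger pad.
Only numpy, scipy, OpenCV 4.12 (cv2) and the standard library are available. Lean on these libraries where they do the work, as an engineer would, in place of code of your own. Each camera call takes 0.05 s, during which the arm holds its last target. There are 200 camera calls.

## Working session

There is one attempt and no reset: what is moved stays moved. The work goes in short steps, Python scripts to look and compute and a tool call to move; the robot and the scene stay as the last step left them, time stands still between calls to the robot, and variables do not carry over. Pictures are saved under pics/ and viewed, at most 10 in all, crops included, and the job is handed in when it is done.

Besides the shell and the picture viewer there is one more tool, called after "Request:" by a JSON object that holds its "name" and its "arguments", one argument or row to a line. step_arm: Moves the arm, as the interface text tells. Its arguments: {"type":"object","properties":{"moves":{"type":"array","items":{"type":"array","items":{"type":"number"}}},"squeeze":{"type":"number"}},"required":["moves"]}

```bash
mkdir -p pics; python3 - <<'E'
from plant import *
import cv2,numpy as np
for n in("scene","top"):
    p,d=camera(n); cv2.imwrite(f"pics/{n}0.png",p); np.savez(f"{n}0.npz",p=p,d=d); c=camera_params(n); print(n,c)
print(state())
E
```

```text
scene {'K': array([[485.53184348,   0.        , 318.48200766],
       [  0.        , 485.53184348, 195.71007405],
       [  0.        ,   0.        ,   1.        ]]), 'k1': -0.011625696675131405, 'R': array([[-0.81170033,  0.58383919, -0.01656414],
       [ 0.49212552,  0.66836835, -0.55776001],
       [-0.31457121, -0.46088562, -0.82983697]]), 't': array([ 0.49616415, -0.1190213 ,  1.67194055])}
top {'K': array([[415.59426875,   0.        , 324.23849894],
       [  0.        , 415.59426875, 201.4833228 ],
       [  0.        ,   0.        ,   1.        ]]), 'k1': -0.09353608745895015, 'R': array([[-0.00388302, -0.99994572,  0.00966824],
       [-0.99456139,  0.00285547, -0.10411289],
       [ 0.10407963, -0.01001993, -0.99451849]]), 't': array([-0.11896916,  0.50598944,  1.08639484])}
{'time': 0.1, 'joint_positions': array([-65.27124708,  39.52996305, -11.1445605 ,  89.73995561,
         9.0143763 ,  51.70924719, -12.32403163]), 'joint_velocities': array([-0.0089982 , -0.085598  , -0.08790858, -0.27746927, -0.05239147,
        0.03654429,  0.01344828]), 'tau': array([-3.60526130e-03, -5.40603125e+01, -1.27144095e+00, -1.58987242e+01,
        9.38790618e-03,  4.40937874e-03, -9.85158408e-06]), 'tool_pos': array([0.24194732, 0.57564186, 0.23854185]), 'tcp_rot': array([-1.79903207e+02,  8.69199400e-03,  1.57213247e+02]), 'force': array([-0.28998061, -0.08997443,  0.69347886]), 'moment': array([-0.0669273 ,  0.02968865,  0.00278651]), 'finger_force': 0.0, 'gripper_width': 0.08553896281368396}
```

View pics/scene0.png

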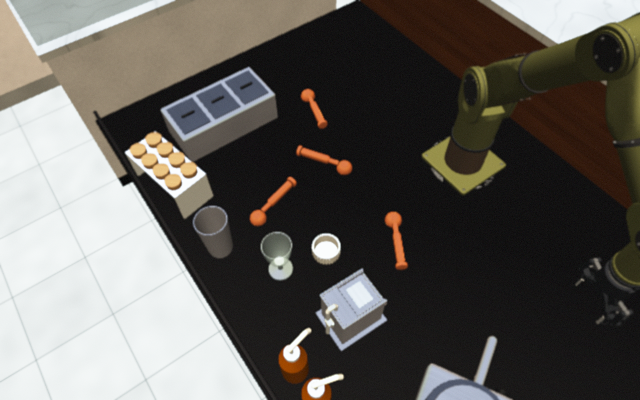

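View pics/top0.png

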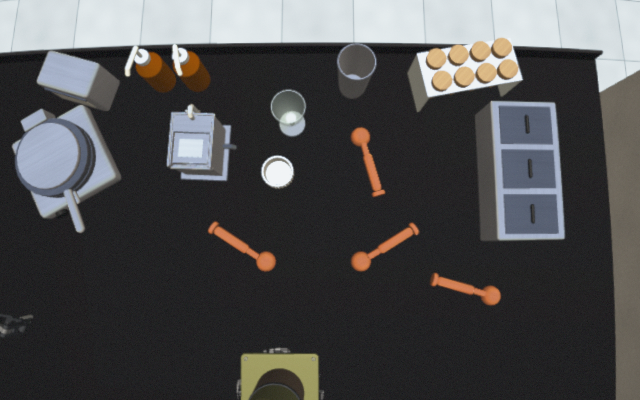

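```bash
python3 -c "
import plant; print([n for n in dir(plant) if n[0]!='_'], getattr(plant,'finger_overhang',None))"
```

```text
['MotionError', 'camera', 'camera_params', 'finger_overhang', 'hand_in', 'state'] 0.008
```

```bash
cat > h.py <<'E'
import numpy as np,cv2
from plant import camera_params
def cloud(n,d):
    c=camera_params(n);K=c["K"]
    v,u=np.mgrid[0:400,0:640]
    D=np.array([c["k1"],0,0,0.])
    q=cv2.undistortPoints(np.stack([u,v],-1).reshape(-1,1,2).astype(float),K,D).reshape(400,640,2)
    X=np.dstack([q[...,0]*d,q[...,1]*d,d])
    return (X-c["t"])@c["R"]
E
cat > m.py <<'E'
from h import *
for n in("scene","top"):
    f=np.load(n+"0.npz");p=f["p"].astype(int);d=f["d"];W=cloud(n,d);ok=d>0
    b,g,r=p[...,0],p[...,1],p[...,2]
    m=((r>130)&(r>1.6*g)&(r>2*b)&ok).astype(np.uint8)
    k,l,s,c=cv2.connectedComponentsWithStats(m)
    for i in range(1,k):
        if s[i,4]<80: continue
        P=W[l==i]; 
        if P[:,2].max()>0.06: continue
        (cx,cy),(w,h),a=cv2.minAreaRect(P[:,:2].astype(np.float32)*1000)
        e=np.linalg.eigh(np.cov(P[:,:2].T))[1][:,1]
        t=(P[:,:2]-P[:,:2].mean(0))@e
        print(n,s[i,4],"rect",np.round([cx,cy,w,h,a],1),"px",c[i].round(),"axis",e.round(3),np.degrees(np.arctan2(e[1],e[0])).round(1),"z",np.percentile(P[:,2],[5,50,95]).round(4),"R",np.linalg.norm([cx,cy]).round())
    # well / others
    for nm,x0,x1,y0,y1,z0,z1 in(("welltop",.45,.8,.22,.5,.128,.155),("wellfront",.45,.8,.22,.5,.112,.126),("tap",.45,.8,.22,.5,.158,.2),("ramek",.45,.65,.05,.2,.035,.06),("cup",.45,.8,.02,.17,.10,.2)):
        q=ok&(W[...,0]>x0)&(W[...,0]<x1)&(W[...,1]>y0)&(W[...,1]<y1)&(W[...,2]>z0)&(W[...,2]<z1)
        P=W[q]
        if len(P)<5: print(n,nm,len(P));continue
        rc=cv2.minAreaRect(P[:,:2].astype(np.float32)*1000)
        print(n,nm,len(P),np.round(rc[0]+rc[1]+(rc[2],),1),P.mean(0).round(4),P[:,2].max().round(4))
E
python3 m.py
```

```text
scene 307 rect [ 272.2 -496.3  191.    47.4   75.6] px [313. 105.] axis [0.266 0.964] 74.6 z [0.0101 0.0272 0.0345] R 566.0
scene 442 rect [ 388.8 -288.5   52.5  212.1   29.2] px [326. 159.] axis [-0.498  0.867] 119.8 z [0.0108 0.0258 0.0346] R 484.0
scene 490 rect [ 612.9 -248.   217.5   52.    19. ] px [270. 202.] axis [-0.957 -0.289] -163.2 z [0.0085 0.026  0.0354] R 661.0
scene 513 rect [394.6 100.9 194.7  46.7  54.4] px [396. 237.] axis [0.533 0.846] 57.8 z [0.0099 0.0262 0.0339] R 407.0
scene welltop 833 [651.9 241.3  46.8 136.7  87. ] [0.6557 0.2427 0.138 ] 0.1474
scene wellfront 136 [558.8 322.7 119.5 396.7  47.6] [0.6371 0.2613 0.1194] 0.1258
scene tap 10 [797.7 292.2 138.1   2.5  89.9] [0.7982 0.2797 0.1921] 0.1968
scene ramek 1
scene cup 310 [646.9 160.7  18.3 138.6  90. ] [0.653  0.1623 0.1383] 0.1475
top 670 rect [ 617.  -238.3  195.8   48.7   12.5] px [368. 158.] axis [-0.961 -0.276] -164.0 z [0.0134 0.0264 0.0331] R 661.0
top 753 rect [391.3 102.  205.7  50.3  54.9] px [244. 248.] axis [0.536 0.844] 57.6 z [0.0122 0.0257 0.0328] R 404.0
top 737 rect [ 390.1 -282.3   49.5  204.6   34.7] px [381. 248.] axis [-0.521  0.854] 121.4 z [0.0121 0.026  0.0323] R 481.0
top 687 rect [ 274.5 -501.8  192.3   48.9   71. ] px [469. 289.] axis [0.283 0.959] 73.6 z [0.0139 0.0269 0.0333] R 572.0
top welltop 963 [726.9 333.2 344.3 132.7  49.5] [0.6541 0.2465 0.1374] 0.1465
top wellfront 126 [6.252e+02 3.605e+02 3.483e+02 2.780e+02 1.000e-01] [0.6528 0.3435 0.1208] 0.126
top tap 24 [796.7 290.9 138.6   5.7  89.8] [0.7974 0.2703 0.1929] 0.1986
top ramek 69 [607.8 164.8  32.4  78.9  57.1] [0.6042 0.1667 0.0469] 0.0595
top cup 477 [646.7 161.5  17.6 138.7  89.6] [0.6498 0.1604 0.1313] 0.1468
```

```bash
cat > fit.py <<'E'
from h import *
from scipy.optimize import least_squares
def box(q,lo,hi):
    lo,hi=np.array(lo),np.array(hi);a=np.abs(q-(lo+hi)/2)-(hi-lo)/2
    return np.linalg.norm(np.maximum(a,0),axis=1)+np.minimum(a.max(1),0)
def loc(P,v):
    c,s=np.cos(v[2]),np.sin(v[2]);x,y=P[:,0]-v[0],P[:,1]-v[1]
    z=P[:,2]-(v[3] if len(v)>3 else 0)
    return np.c_[c*x+s*y,-s*x+c*y,z]
def scoop(q):
    b=np.linalg.norm(q-[63,0,0],axis=1)-27
    h=box(q,[-98+5,-12+5,5+5],[8-5,12-5,31-5])-5
    e=np.maximum(np.hypot(q[:,1],q[:,2]-18)-18,np.abs(q[:,0]+104)-6)
    nk=box(q,[0,-5,8],[45,5,22])
    return np.minimum(np.minimum(b,h),np.minimum(e,nk))
def well(q): return box(q,[-61,-52,0],[71,52,140])
def ram(q): return box(np.c_[np.hypot(q[:,0],q[:,1]),q[:,2]*0,q[:,2]],[-42,-1,-1],[42,1,45])
def pts(n,lo,hi,mask=None,k="0"):
    f=np.load(n+k+".npz");W=cloud(n,f["d"]);p=f["p"].astype(int)
    m=(f["d"]>0)&(W>=lo).all(2)&(W<=hi).all(2)
    if mask=="cu":m&=(p[...,2]>110)&(p[...,2]>1.6*p[...,1])&(p[...,2]>2*p[...,0])
    return W[m]*1000
def fit(f,P,v): 
    r=least_squares(lambda v:f(loc(P,v)),v,loss="soft_l1",f_scale=2,x_scale=[10,10,.1,3][:len(v)])
    return r.x,np.median(np.abs(f(loc(P,r.x))))
if __name__=="__main__":
    for n in("scene","top","both"):
        g=lambda *a:pts(n,*a) if n!="both" else np.vstack([pts("scene",*a),pts("top",*a)])
        def show(t,v,P,e): print(n,t,len(P),np.round(v[:2],1),np.degrees(v[2]).round(1),np.round(v[3:],1),e.round(2))
        P=g([.48,-.34,.006],[.75,-.15,.05],"cu")
        for y in(15,195):
            v,e=fit(scoop,P,[610,-245,np.radians(y),0]);show("scoop",v,P,e)
        P=g([.55,.15,.03],[.76,.33,.143])
        v,e=fit(well,P,[650,240,0.,0]);show("well",v,P,e)
        Q=g([.55,.15,.15],[.76,.33,.2]);print("tap",len(Q),Q.mean(0) if len(Q) else "")
        P=g([.5,.0,.006],[.66,.16,.055]);print(P.mean(0),P.min(0),P.max(0))
        P=g([.62,.0,.006],[.8,.12,.2]);print("cup",P.mean(0),P.min(0),P.max(0),len(P))
        # front of well in well frame
    import sys
    p=cv2.imread("pics/top0.png")[90:200,150:310];cv2.imwrite("pics/crop_top.png",cv2.resize(p,None,fx=5,fy=5,interpolation=cv2.INTER_CUBIC)) 
E
python3 fit.py
```

```text
scene scoop 508 [ 629.7 -239.9] 15.9 [1.4] 1.78
scene scoop 508 [ 604.  -243.9] 197.5 [6.1] 3.94
scene well 2642 [645.7 209.9] -2.8 [-2.5] 1.65
tap 71 [718.04426982 208.15559646 164.75269875]
[589.61959795  30.31753381  24.88055067] [5.00368475e+02 2.40173144e-01 6.01512889e+00] [658.73815025 150.42930478  51.70350757]
cup [703.6119334   19.78691148  79.73564838] [6.20189302e+02 8.26827523e-02 6.09117852e+00] [799.50416318 113.62745606 154.46695562] 228
top scoop 689 [ 630.3 -239.6] 16.2 [-0.] 1.36
top scoop 689 [ 596.3 -249.1] 195.5 [4.3] 4.01
top well 2982 [645.4 209.6] -2.7 [-2.8] 1.83
tap 78 [713.36563768 204.66813575 164.41479091]
[601.78676331  49.25670818  23.30029327] [5.09746704e+02 3.07469368e-02 6.00781460e+00] [659.81373233 159.94681479  54.21101532]
cup [702.38136698   7.25938662  98.88020537] [6.20014232e+02 4.27207227e-03 6.18444801e+00] [756.83418952 100.7194614  151.61015666] 161
both scoop 1197 [ 630.1 -239.7] 16.1 [0.4] 1.55
both scoop 1197 [ 599.2 -247.3] 196.3 [4.4] 4.06
both well 5624 [645.6 209.7] -2.7 [-2.6] 1.71
tap 149 [715.595053   206.32994589 164.5758074 ]
[596.50321342  41.03243657  23.98651464] [5.00368475e+02 3.07469368e-02 6.00781460e+00] [659.81373233 159.94681479  54.21101532]
cup [703.10262442  14.60199759  87.65923109] [6.20014232e+02 4.27207227e-03 6.09117852e+00] [799.50416318 113.62745606 154.46695562] 389
```

View pics/crop_top.png

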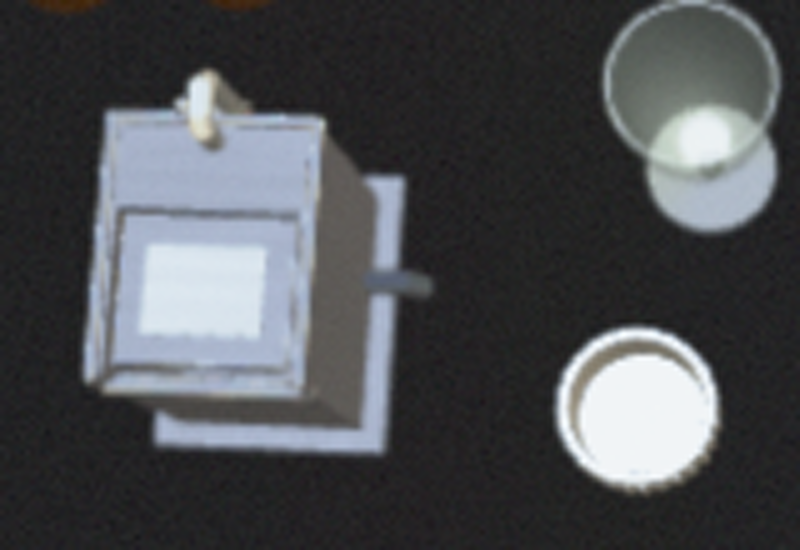

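The crop shows the well with its gate at the front, crop (205,290), and the tap at the rear, (205,100). The ramekin is at (637,410) and the cup foot at (710,170). The target scoop is the one at top px (368,158), 0.66 m from the base, with its bowl pointing away from the robot.

```bash
cat > plan.py <<'E'
import numpy as np
from plant import state,finger_overhang
from scipy.spatial.transform import Rotation as Ro
PICK=np.array([630.1,-239.7,0]);WELL=np.array([645.6,209.7,0]);WY=-2.7
G=np.array([-72,0,25.]);PHI=20.
def tool_from_scoop(org,Rs):            # scoop origin (mm), rotation -> TCP pos, R
    R=Rs*Ro.from_euler("y",-PHI,degrees=True)*Ro.from_euler("x",180,degrees=True)
    return org+Rs.apply(G)+11*R.as_matrix()[:,2],R
def well_pose(xt,zt,th,yt=0,off=0):     # tip in the well frame, tilt th
    Rw=Ro.from_euler("z",WY,degrees=True);Rs=Rw*Ro.from_euler("y",th,degrees=True)
    return tool_from_scoop(WELL+Rw.apply([xt,yt,zt])-Rs.apply([90,0,0]),Rs)
def cur():
    s=state();return s["tool_pos"]*1000,Ro.from_euler("xyz",s["tcp_rot"],degrees=True)
def rows(tgt,n,grip,start=None):
    p,R=start or cur();q,Q=tgt;dr=(R.inv()*Q).as_rotvec()
    print("d",np.round(q-p,1),"rot deg",np.degrees(dr).round(1),"tgt",np.round(q,1),Q.as_euler("xyz",degrees=True).round(1))
    out=[]
    for i in range(n):
        # world-linear path, constant turn; re-aimed at each row to absorb rounding
        k=1/(n-i);t=np.round(R.inv().apply((q-p)*k),1);r=np.round((R.inv()*Q).as_rotvec()*k,3)
        p=p+R.apply(t);R=R*Ro.from_rotvec(r);out.append([*map(float,t),*map(float,r),grip])
    print(str(out).replace(" ","").replace("-0.0,","0,"));return p,R
E
python3 - <<'E'
from plan import *
t,R=tool_from_scoop(PICK,Ro.from_euler("z",16.1,degrees=True))
print("pick",t)
up=t-90*R.as_matrix()[:,2]
mid=rows((np.array([480,100,260.]),Ro.from_euler("xyz",[180,-5,70],degrees=True)),11,60)
rows((up,R),10,60,mid)
E
```

```text
pick [ 564.53856496 -258.62333587   14.66338117]
d [ 238.1 -475.6   21.5] rot deg [-3.9  4.1 87.2] tgt [480. 100. 260.] [180.  -5.  70.]
[[-36.7,-31.5,-1.9,-0.006,0.006,0.138,60],[-40.7,-26.1,-2.3,-0.006,0.007,0.138,60],[-43.9,-20.3,-2.7,-0.006,0.006,0.138,60],[-46.2,-14.0,-3.1,-0.006,0.007,0.138,60],[-47.7,-7.5,-3.5,-0.006,0.006,0.138,60],[-48.2,-0.9,-3.8,-0.006,0.007,0.139,60],[-47.9,5.8,-4.1,-0.006,0.007,0.138,60],[-46.6,12.4,-4.4,-0.006,0.006,0.139,60],[-44.3,18.7,-4.6,-0.006,0.007,0.138,60],[-41.3,24.7,-4.8,-0.007,0.006,0.139,60],[-37.5,30.3,-4.9,-0.006,0.007,0.138,60]]
d [  54.9 -367.1 -160.8] rot deg [-11.7  13.9  52.8] tgt [ 535.  -267.2   99.2] [180.  -20.   16.1]
[[-33.9,17.7,13.2,-0.02,0.024,0.092,60],[-32.5,20.5,12.7,-0.02,0.024,0.092,60],[-30.7,23.2,12.4,-0.021,0.024,0.092,60],[-28.8,25.7,12.2,-0.02,0.024,0.092,60],[-26.6,28.0,12.1,-0.021,0.024,0.092,60],[-24.2,30.0,12.1,-0.02,0.024,0.092,60],[-21.7,31.9,12.2,-0.02,0.025,0.092,60],[-19.0,33.5,12.3,-0.021,0.025,0.092,60],[-16.1,34.9,12.6,-0.021,0.024,0.092,60],[-13.2,36.0,13.1,-0.02,0.025,0.093,60]]
```

Request:
{"name": "step_arm", "arguments": {
  "moves": [
    [-37,-32,-2,0,0,0.138,60],
    [-41,-26,-2,0,0,0.138,60],
    [-44,-20,-3,0,0,0.138,60],
    [-46,-14,-3,0,0,0.138,60],
    [-48,-8,-3,0,0,0.138,60],
    [-48,-1,-4,0,0,0.138,60],
    [-48,6,-4,0,0,0.138,60],
    [-47,12,-4,0,0,0.138,60],
    [-44,19,-4,0,0,0.138,60],
    [-41,25,-4,0,0,0.138,60],
    [-38,30,-4,0,0,0.138,60]
  ],
  "squeeze": 100
}}

```text
time: 1.2
tool_pos: [0.4814, 0.0995, 0.2764]
tcp_rot: [-180.0, -0.0, 69.9]
force: [0.9, 0.5, 0.2]
gripper_width: 0.0513
finger_force: 0.0
```

```bash
python3 - <<'E'
from plan import *
print(state()["joint_positions"].round(1))
t,R=tool_from_scoop(PICK,Ro.from_euler("z",16.1,degrees=True))
rows((t-90*R.as_matrix()[:,2],R),11,60)
E
```

```text
[-24.9  27.   12.  110.2  -7.9  43.6 -28.5]
d [  53.6 -366.6 -177.1] rot deg [-9.4 18.5 53.3] tgt [ 535.  -267.2   99.2] [180.  -20.   16.1]
[[-29.6,16.0,16.1,-0.015,0.029,0.085,60],[-28.6,18.3,15.5,-0.015,0.029,0.084,60],[-27.5,20.4,15.0,-0.015,0.029,0.085,60],[-26.1,22.4,14.5,-0.015,0.029,0.084,60],[-24.5,24.3,14.1,-0.015,0.03,0.085,60],[-22.8,26.2,13.8,-0.015,0.029,0.084,60],[-20.9,27.8,13.6,-0.015,0.029,0.085,60],[-18.9,29.3,13.4,-0.015,0.03,0.084,60],[-16.8,30.6,13.4,-0.015,0.029,0.085,60],[-14.5,31.7,13.4,-0.014,0.03,0.084,60],[-12.2,32.6,13.4,-0.015,0.029,0.085,60]]
```

Request:
{"name": "step_arm", "arguments": {
  "moves": [
    [-30,16,16,-0.015,0.029,0.085,60],
    [-29,18,15,-0.015,0.029,0.085,60],
    [-27,20,15,-0.015,0.029,0.085,60],
    [-26,22,15,-0.015,0.029,0.085,60],
    [-25,24,14,-0.015,0.03,0.085,60],
    [-23,26,14,-0.015,0.029,0.084,60],
    [-21,28,14,-0.015,0.029,0.084,60],
    [-19,29,13,-0.015,0.03,0.084,60],
    [-17,31,13,-0.015,0.029,0.084,60],
    [-14,32,13,-0.015,0.03,0.084,60],
    [-12,33,13,-0.015,0.029,0.084,60]
  ]
}}

```text
time: 2.3
tool_pos: [0.5347, -0.2678, 0.0995]
tcp_rot: [179.9, -20.1, 16.2]
force: [1.0, 0.3, -0.3]
gripper_width: 0.0512
finger_force: 0.0
```

```bash
python3 - <<'E'
from plan import *
print(state()["joint_positions"].round(1),state()["tcp_rot"],state()["tool_pos"])
t,R=tool_from_scoop(PICK,Ro.from_euler("z",16.1,degrees=True))
rows((t,R),6,60)
E
```

```text
[ 38.6  47.2 -14.4 114.3 -35.7   6.5  -8.8] [179.93398245 -20.05485453  16.20607966] [ 0.53465872 -0.2677823   0.0994816 ]
d [ 29.9   9.2 -84.8] rot deg [ 0.  -0.1  0.1] tgt [ 564.5 -258.6   14.7] [180.  -20.   16.1]
[[0.0,-0.1,15.1,0.0,0,0.0,60],[0.1,-0.1,15.1,0.0,0,0.0,60],[0.0,-0.1,15.0,0.0,0,0.0,60],[0.1,-0.1,15.1,0.0,0,0.001,60],[0.0,-0.1,15.0,0.0,0,0.0,60],[0.1,-0.1,15.1,0.001,-0.001,0.001,60]]
```

Request:
{"name": "step_arm", "arguments": {
  "moves": [
    [0,0,20,0,0,0,60],
    [0,0,20,0,0,0,60],
    [0,0,20,0,0,0,60]
  ]
}}

```text
time: 2.6
tool_pos: [0.5528, -0.2617, 0.0489]
tcp_rot: [-179.8, -19.8, 16.4]
force: [0.4, -0.1, 0.1]
gripper_width: 0.0513
finger_force: 0.0
```

```bash
python3 - <<'E'
from plan import *
from plant import camera
import cv2
print(state()["joint_positions"].round(1),state()["tcp_rot"],state()["tool_pos"])
t,R=tool_from_scoop(PICK,Ro.from_euler("z",16.1,degrees=True))
rows((t,R),3,60)
p,d=camera("top");cv2.imwrite("pics/a.png",cv2.resize(p[110:230,310:450],None,fx=5,fy=5))
E
```

```text
[ 37.6  53.1 -15.5 112.5 -49.5   2.5   5.4] [-179.83103199  -19.83385675   16.43382   ] [ 0.55280389 -0.26169409  0.04890368]
d [ 11.7   3.1 -34.2] rot deg [-0.3  0.2  0.3] tgt [ 564.5 -258.6   14.7] [180.  -20.   16.1]
[[-0.1,0.2,12.1,-0.002,0.001,0.002,60],[-0.1,0.1,12.1,-0.001,0.001,0.002,60],[0,0.1,12.1,-0.002,0.001,0.001,60]]
```

View pics/a.png

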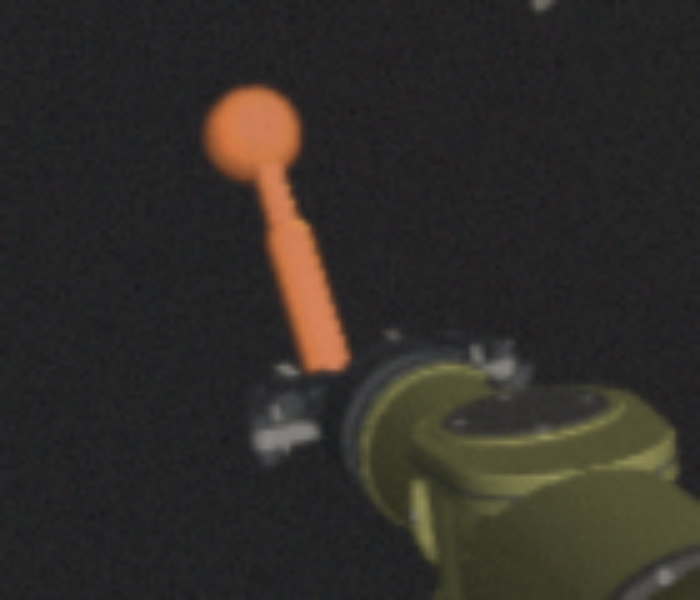

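The top view shows the bowl at crop (253,133), the handle running to (330,370), and the fingers at about (285,415) and (495,365). Joint 6 is at its limit, so I'll use less tilt. First I'll check by projection that the jaws are centred on the handle.

```bash
sed -i 's/PHI=20\./PHI=8./; s/G=np.array(\[-72,0,25.\])/G=np.array([-72,0,24.])/' plan.py; python3 - <<'E'
from plan import *
from plant import camera_params
import cv2
c=camera_params("top");pr=lambda X:((cv2.projectPoints(np.array(X,float).reshape(-1,1,3)/1000,cv2.Rodrigues(c["R"])[0],c["t"],c["K"],np.array([c["k1"],0,0,0]))[0][:,0]-[310,110])*5).round()
p,R=cur();M=R.as_matrix()
for b in(0,40,80): print(b,pr([p-b*M[:,2]+s*40*M[:,1] for s in(-1,0,1)]).tolist())
Rs=Ro.from_euler("z",16.1,degrees=True)
print("scoop pts",pr([PICK+Rs.apply(v) for v in([63,0,27],[8,0,31],[-40,0,31],[-72,0,31],[-110,0,18])]).tolist())
t,R=tool_from_scoop(PICK,Rs)
e=rows((t-30*R.as_matrix()[:,2],R),3,60)
rows((t,R),3,60,e)
E
```

```text
0 [[265.0, 384.0], [336.0, 362.0], [408.0, 341.0]]
40 [[280.0, 399.0], [355.0, 376.0], [429.0, 354.0]]
80 [[297.0, 415.0], [374.0, 392.0], [451.0, 369.0]]
scoop pts [[255.0, 121.0], [286.0, 214.0], [312.0, 297.0], [329.0, 354.0], [346.0, 424.0]]
d [ 4.7  0.8 -5. ] rot deg [ -0.3 -11.8   0.3] tgt [ 558.4 -260.4   42.8] [180.   -8.   16.1]
[[0.9,0.2,2.1,-0.002,-0.069,0.002,60],[1.1,0.2,2.0,-0.001,-0.069,0.002,60],[1.2,0.2,2.0,-0.002,-0.068,0.002,60]]
d [  4.    1.2 -29.7] rot deg [ 0. -0. -0.] tgt [ 562.4 -259.2   13.1] [180.   -8.   16.1]
[[0,0.0,10.0,0.0,0,0,60],[0,0.0,10.0,0.0,0,0,60],[0,0.0,10.0,0.0,0,0,60]]
```

Request:
{"name": "step_arm", "arguments": {
  "moves": [
    [1,0,2,0,-0.069,0,60],
    [1,0,2,0,-0.069,0,60],
    [1,0,2,0,-0.069,0,60],
    [0,0,10,0,0,0,60],
    [0,0,10,0,0,0,60],
    [0,0,8,0,0,0,60],
    [0,0,0,0,0,0,60]
  ]
}}

```text
time: 3.35
tool_pos: [0.5594, -0.2598, 0.0162]
tcp_rot: [-179.8, -8.0, 16.3]
force: [0.7, -0.2, 0.0]
gripper_width: 0.0515
finger_force: 0.0
```

```bash
python3 - <<'E'
from plan import *
print(state()["joint_positions"].round(1))
t,R=tool_from_scoop(PICK,Ro.from_euler("z",16.1,degrees=True))
rows((t,R),1,60)
E
```

```text
[ 17.4  56.7  10.5 104.7 -48.1  19.   -5.2]
d [ 3.   0.6 -3.1] rot deg [-0.3  0.   0.2] tgt [ 562.4 -259.2   13.1] [180.   -8.   16.1]
[[2.5,0.3,3.5,-0.005,0.001,0.003,60]]
```

Position is good; move the last 2 mm and grip.

Request:
{"name": "step_arm", "arguments": {
  "moves": [
    [2,0,2,0,0,0,60],
    [0,0,0,0,0,0,20],
    [0,0,0,0,0,0,5],
    [0,0,0,0,0,0,5],
    [0,0,0,0,0,0,5],
    [0,0,0,0,0,0,5],
    [0,0,0,0,0,0,5]
  ],
  "squeeze": 110
}}

```text
time: 4.05
tool_pos: [0.5638, -0.2593, 0.0169]
tcp_rot: [180.0, -8.1, 16.5]
force: [-2.8, -0.3, 5.5]
gripper_width: 0.0217
finger_force: 108.1
```

Request:
{"name": "step_arm", "arguments": {
  "moves": [
    [0,0,-5,0,0,0,5],
    [0,0,-10,0,0,0,5],
    [0,0,-15,0,0,0,5],
    [0,0,-20,0,0,0,5],
    [0,0,-20,0,0,0,5],
    [0,0,-20,0,0,0,5],
    [0,0,-20,0,0,0,5],
    [0,0,-10,0,0,0,5]
  ]
}}

```text
time: 4.85
tool_pos: [0.5481, -0.2643, 0.1378]
tcp_rot: [179.9, -8.1, 16.5]
force: [0.0, -0.4, -2.8]
gripper_width: 0.0222
finger_force: 107.9
```

```bash
python3 - <<'E'
from plan import *
rows((np.array([530,-150,370.]),Ro.from_euler("xyz",[180,57,10],degrees=True)),11,5)
E
```

```text
d [-18.1 114.3 232.2] rot deg [  2.9 -65.1   6.2] tgt [ 530. -150.  370.] [180.  57.  10.]
[[4.3,-10.4,-20.7,0.005,-0.103,0.01,5],[2.1,-10.5,-21.0,0.005,-0.103,0.01,5],[-0.2,-10.6,-21.0,0.005,-0.103,0.01,5],[-2.4,-10.7,-20.9,0.004,-0.103,0.01,5],[-4.7,-10.8,-20.5,0.004,-0.103,0.01,5],[-6.9,-10.8,-19.8,0.005,-0.103,0.01,5],[-9.0,-10.8,-18.9,0.004,-0.104,0.01,5],[-11.0,-10.8,-17.9,0.005,-0.103,0.01,5],[-12.9,-10.8,-16.6,0.004,-0.104,0.009,5],[-14.6,-10.7,-15.1,0.005,-0.103,0.01,5],[-16.2,-10.7,-13.4,0.004,-0.104,0.009,5]]
```

Request:
{"name": "step_arm", "arguments": {
  "moves": [
    [4,-10,-21,0.005,-0.103,0.01,5],
    [2,-10,-21,0.005,-0.103,0.01,5],
    [0,-10,-21,0.005,-0.103,0.01,5],
    [-2,-11,-21,0.005,-0.103,0.01,5],
    [-5,-11,-21,0.004,-0.103,0.01,5],
    [-7,-11,-20,0.004,-0.103,0.01,5],
    [-9,-11,-19,0.004,-0.104,0.01,5],
    [-11,-11,-18,0.004,-0.104,0.01,5],
    [-13,-11,-17,0.004,-0.104,0.01,5],
    [-15,-11,-15,0.004,-0.103,0.01,5],
    [-16,-11,-13,0.004,-0.104,0.01,5],
    [0,0,0,0,0,0,5]
  ]
}}

```text
time: 6.05
tool_pos: [0.5172, -0.1493, 0.3595]
tcp_rot: [179.6, 56.6, 10.4]
force: [0.4, 0.6, -3.6]
gripper_width: 0.0218
finger_force: 108.7
```

```bash
cat > fit2.py <<'E'
from fit import *
from plan import *
from plant import camera
# scoop pose in hand: nominal from the tool pose, corrected by (dx,dz,dtheta) in the scoop plane and dy
def inhand(k,show=True):
    p,R=cur();Rs=R*Ro.from_euler("x",180,degrees=True)*Ro.from_euler("y",PHI,degrees=True)
    org=p-11*R.as_matrix()[:,2]-Rs.apply(G);P=[]
    for n in("scene","top"):
        im,d=camera(n);np.savez(n+k+".npz",p=im,d=d);cv2.imwrite(f"pics/{n}{k}.png",im)
        c=org/1000;Q=pts(n,c-.16,c+.16,"cu",k);print(n,len(Q));P.append(Q)
    P=np.vstack(P)
    def f(v):
        A=Ro.from_euler("yz",[v[2],v[4]]);g=G
        q=A.inv().apply(Rs.inv().apply(P-org)-g-np.array([v[0],v[3],v[1]]))+g
        return scoop(q)
    r=least_squares(f,[0,0,0,0,0],loss="soft_l1",f_scale=2,x_scale=[5,5,.05,5,.05]);v=r.x
    A=Ro.from_euler("yz",[v[2],v[4]]);Rt=Rs*A
    tip=org+Rs.apply(G+np.array([v[0],v[3],v[1]])+A.apply(np.array([90,0,0])-G))
    print("dx,dz,dth,dy,dyaw",v.round(3),"med",np.median(np.abs(r.fun)).round(2),"tip",tip.round(1),"x-axis",Rt.as_matrix()[:,0].round(3))
    return v
if __name__=="__main__":
    import sys
    print(state()["joint_positions"].round(1),state()["tool_pos"],state()["tcp_rot"].round(1),state()["force"].round(2))
    inhand(sys.argv[1])
E
python3 fit2.py 1
```

```text
[-10.8  62.2  45.8  56.3  -4.6 119.6 -46.8] [ 0.51720836 -0.14925151  0.35945559] [179.6  56.6  10.4] [ 0.41  0.55 -3.58]
scene 310
top 476
dx,dz,dth,dy,dyaw [-1.205 -5.793 -0.017  0.651 -0.01 ] med 1.0 tip [ 570.4 -140.6  208.3] x-axis [ 0.439  0.07  -0.896]
```

```bash
sed -i 's/PHI=8\./PHI=7./; s/G=np.array(\[-72,0,24.\])/G=np.array([-70.8,-.65,29.8])/' plan.py; python3 - <<'E'
from plan import *
t,R=well_pose(0,180,61)
print(t, well_pose(8,15,61)[0],well_pose(15,15,50)[0])
e=rows((t+[-40,-40,10],R),8,5)
rows((t,R),3,5,e)
E
```

```text
[584.84396193 211.91445964 328.62053782] [592.83508093 211.53760803 163.62053782] [572.6163526  212.49109906 149.2901265 ]
d [ 28.5 322.5 -22.2] rot deg [11.   2.5  7.3] tgt [544.8 171.9 338.6] [180.   54.   -2.7]
[[8.1,-39.0,-7.6,0.024,0.005,0.016,5],[7.6,-39.3,-6.6,0.024,0.006,0.016,5],[7.0,-39.6,-5.6,0.024,0.005,0.016,5],[6.3,-39.8,-4.7,0.024,0.006,0.016,5],[5.7,-40.0,-3.7,0.024,0.005,0.016,5],[5.1,-40.1,-2.7,0.024,0.006,0.016,5],[4.5,-40.3,-1.6,0.024,0.005,0.016,5],[3.8,-40.3,-0.7,0.024,0.006,0.015,5]]
d [ 40.  40. -10.] rot deg [-0. -0.  0.] tgt [584.8 211.9 328.6] [180.   54.   -2.7]
[[10.2,-14.0,-8.3,0,0,0.0,5],[10.2,-13.9,-8.3,0,0,0.0,5],[10.1,-14.0,-8.3,0,0,0.0,5]]
```

Request:
{"name": "step_arm", "arguments": {
  "moves": [
    [8,-39,-8,0.024,0.006,0.016,5],
    [8,-39,-7,0.024,0.006,0.016,5],
    [7,-40,-6,0.024,0.006,0.016,5],
    [6,-40,-5,0.024,0.005,0.016,5],
    [6,-40,-4,0.024,0.005,0.016,5],
    [5,-40,-3,0.024,0.005,0.016,5],
    [5,-40,-2,0.024,0.005,0.016,5],
    [4,-40,-1,0.024,0.005,0.016,5],
    [0,0,0,0,0,0,5]
  ]
}}

```text
time: 7.05
tool_pos: [0.5256, 0.1736, 0.3259]
tcp_rot: [-179.8, 53.0, -2.0]
force: [-0.1, 0.4, -2.3]
gripper_width: 0.0222
finger_force: 108.7
```

```bash
python3 - <<'E'
from plan import *
print(state()["joint_positions"].round(1),state()["tool_pos"],state()["tcp_rot"].round(1),state()["force"].round(2))
t,R=well_pose(-3,180,61)
rows((t,R),4,5)
E
```

```text
[ -12.5   58.2   -7.5   52.4  -12.4  119.4 -112.6] [0.52557891 0.17360015 0.32585514] [-179.8   53.    -2. ] [-0.09  0.4  -2.33]
d [56.3 38.5  2.8] rot deg [ 0.4 -1.   0.4] tgt [581.8 212.1 328.6] [180.   54.   -2.7]
[[7.7,-10.1,-11.3,0.002,-0.004,0.002,5],[7.6,-10.2,-11.4,0.001,-0.004,0.002,5],[7.6,-10.2,-11.4,0.002,-0.005,0.002,5],[7.5,-10.3,-11.4,0.001,-0.004,0.001,5]]
```

```bash
python3 - <<'E'
from plan import *
t,R=well_pose(-8,162,50)
e=rows((t,R),5,5)
E
```

```text
d [ 24.1  40.  -29.6] rot deg [ 0.3 10.   0.5] tgt [549.6 213.6 296.3] [180.   43.   -2.7]
[[7.4,-8.2,0,0.001,0.035,0.002,5],[7.4,-8.2,0.2,0.001,0.035,0.001,5],[7.4,-8.2,0.5,0.001,0.035,0.002,5],[7.4,-8.1,0.8,0.001,0.035,0.002,5],[7.4,-8.2,1.0,0.002,0.035,0.001,5]]
```

Request:
{"name": "step_arm", "arguments": {
  "moves": [
    [7,-8,0,0.001,0.035,0.002,5],
    [7,-8,0,0.001,0.035,0.002,5],
    [7,-8,0,0.001,0.035,0.002,5],
    [8,-8,1,0.001,0.035,0.002,5],
    [8,-8,1,0.002,0.035,0.001,5],
    [0,0,0,0,0,0,5]
  ]
}}

```text
time: 7.65
tool_pos: [0.551, 0.2075, 0.297]
tcp_rot: [179.5, 42.9, -3.3]
force: [-1.6, 0.2, -2.2]
gripper_width: 0.0217
finger_force: 108.8
```

```bash
python3 fit2.py 2; python3 - <<'E'
from plan import *
from fit import *
P=np.vstack([pts(n,[.52,.1,.03],[.76,.33,.143],None,"2") for n in("top","scene")])
t,R=well_pose(-8,162,50);rows((t,R),1,5)
a=cv2.imread("pics/top2.png")[90:210,140:300];cv2.imwrite("pics/b.png",cv2.resize(a,None,fx=5,fy=5))
E
```

```text
[ -15.4   57.    -6.5   53.   -11.   110.  -114.1] [0.55097977 0.20751132 0.29695815] [179.5  42.9  -3.3] [-1.56  0.18 -2.15]
scene 616
top 129
dx,dz,dth,dy,dyaw [ 1.021  1.334  0.014 -1.548  0.007] med 1.2 tip [638.7 202.3 161.8] x-axis [ 0.632 -0.031 -0.774]
d [-1.4  7.1 -0.6] rot deg [ 0.1 -0.  -0.5] tgt [549.6 213.6 296.3] [180.   43.   -2.7]
[[-0.9,-7.0,1.7,0.002,0,-0.009,5]]
```

View pics/b.png

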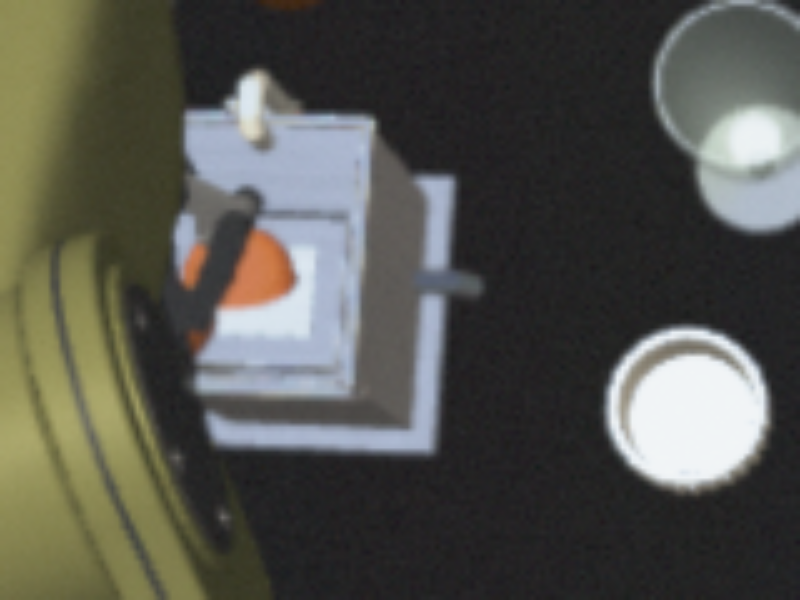

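The bowl hangs over the gate at crop (240,270), about 8 mm off the centre line. I'll shift it sideways and push in slowly.

```bash
python3 - <<'E'
from plan import *
a=well_pose(-8,150,50);b=well_pose(2,110,51);c=well_pose(11,74,52)
e=rows((a[0]+[0,1,0],a[1]),3,5); e=rows((b[0]+[0,1,0],b[1]),6,5,e); rows((c[0]+[0,1,0],c[1]),6,5,e)
E
```

```text
d [ -1.4   8.1 -12.6] rot deg [ 0.1 -0.  -0.5] tgt [549.6 214.6 284.3] [180.   43.   -2.7]
[[2.4,-2.7,3.5,0.001,0,-0.003,5],[2.4,-2.7,3.5,0.0,0,-0.003,5],[2.4,-2.7,3.5,0.001,0,-0.003,5]]
d [ 12.4  -0.6 -38.5] rot deg [-0. -1. -0.] tgt [562.  214.  245.8] [180.   44.   -2.7]
[[5.9,0.0,3.3,0,-0.003,0,5],[5.9,0.0,3.3,0,-0.003,0,5],[5.9,0.0,3.2,0,-0.003,0,5],[5.9,0.0,3.2,0,-0.003,0,5],[5.9,0.0,3.2,0,-0.003,0,5],[6.0,0.0,3.2,0,-0.003,0,5]]
d [ 11.3  -0.6 -34.5] rot deg [-0. -1. -0.] tgt [573.4 213.5 211.3] [180.   45.   -2.7]
[[5.4,0.0,2.8,0,-0.003,0,5],[5.4,0.0,2.8,0,-0.003,0,5],[5.4,0.0,2.8,0,-0.003,0,5],[5.4,0.0,2.8,0,-0.003,0,5],[5.3,0.0,2.8,0,-0.003,0,5],[5.4,0.0,2.7,0,-0.002,0,5]]
```

Request:
{"name": "step_arm", "arguments": {
  "moves": [
    [2.4,-2.7,3.5,0,0,-0.003,5],
    [2.4,-2.7,3.5,0,0,-0.003,5],
    [2.4,-2.7,3.5,0,0,-0.003,5],
    [6,0,3.2,0,-0.003,0,5],
    [6,0,3.2,0,-0.003,0,5],
    [6,0,3.2,0,-0.003,0,5]
  ]
}}

```text
time: 8.35
tool_pos: [0.5562, 0.2156, 0.2638]
tcp_rot: [-180.0, 43.5, -2.6]
force: [-0.8, 0.3, -1.1]
gripper_width: 0.0218
finger_force: 108.8
```

Request:
{"name": "step_arm", "arguments": {
  "moves": [
    [6,0,3.2,0,-0.003,0,5],
    [6,0,3.2,0,-0.003,0,5],
    [6,0,3.2,0,-0.003,0,5],
    [0,0,0,0,0,0,5]
  ]
}}

```text
time: 8.75
tool_pos: [0.5624, 0.2152, 0.2439]
tcp_rot: [180.0, 44.1, -2.6]
force: [-1.2, -0.3, -2.8]
gripper_width: 0.0217
finger_force: 108.8
```

Request:
{"name": "step_arm", "arguments": {
  "moves": [
    [5.4,0,2.8,0,-0.003,0,5],
    [5.4,0,2.8,0,-0.003,0,5],
    [5.4,0,2.8,0,-0.003,0,5],
    [5.4,0,2.8,0,-0.003,0,5],
    [5.4,0,2.8,0,-0.003,0,5],
    [4,0,2,0,-0.003,0,5],
    [0,0,0,0,0,0,5]
  ]
}}

```text
time: 9.45
tool_pos: [0.5734, 0.2148, 0.2108]
tcp_rot: [180.0, 45.1, -2.6]
force: [-2.0, 0.8, -3.8]
gripper_width: 0.0219
finger_force: 108.7
```

```bash
python3 fit2.py 3; python3 - <<'E'
from plan import *
import cv2
p,R=cur();Rs=R*Ro.from_euler("x",180,degrees=True)*Ro.from_euler("y",PHI,degrees=True)
tip=p-11*R.as_matrix()[:,2]+Rs.apply(np.array([90,0,0])-G)
print("tip in well",Ro.from_euler("z",-WY,degrees=True).apply(tip-WELL).round(1))
e=rows((well_pose(14,62,52)[0]+[0,1,0],R),6,5);e=rows((well_pose(20,32,55)[0]+[0,1,0],well_pose(20,32,55)[1]),10,5,e)
a=cv2.imread("pics/scene3.png")[230:370,260:440];cv2.imwrite("pics/c.png",cv2.resize(a,None,fx=4,fy=4))
E
```

```text
[ -15.4   65.5   -6.7   48.1  -10.6  108.5 -112.6] [0.57336142 0.21479534 0.21079958] [180.   45.1  -2.6] [-1.98  0.81 -3.75]
scene 532
top 125
dx,dz,dth,dy,dyaw [ 0.249  1.52   0.03  -1.702  0.004] med 1.63 tip [653.2 210.7  71.9] x-axis [ 0.59  -0.023 -0.807]
tip in well [10.8  2.6 74.3]
d [  2.9  -1.5 -12.4] rot deg [0. 0. 0.] tgt [576.4 213.3 199.3] [180.   45.1  -2.6]
[[1.8,0.2,1.1,0.0,0.0,0.0,5],[1.8,0.2,1.1,0.0,0.0,0.0,5],[1.8,0.3,1.1,0.0,0.0,0.0,5],[1.8,0.2,1.1,0.0,0.0,0.0,5],[1.8,0.3,1.1,0.0,0.0,0.0,5],[1.9,0.2,1.1,0.0,0.0,0.0,5]]
d [ 13.3  -0.6 -25.8] rot deg [ 0.1 -2.9  0.1] tgt [589.6 212.7 173.5] [180.   48.   -2.7]
[[2.8,0.0,0.9,0.0,-0.005,0.0,5],[2.8,0.0,0.9,0.0,-0.005,0.0,5],[2.8,0.0,0.9,0.0,-0.005,0.0,5],[2.8,0.0,0.8,0.0,-0.005,0.0,5],[2.8,0.0,0.8,0.0,-0.005,0.0,5],[2.8,0.0,0.8,0.0,-0.005,0.0,5],[2.8,0.0,0.8,0.0,-0.005,0.0,5],[2.7,0.0,0.8,0.0,-0.005,0.0,5],[2.8,0.0,0.8,0.001,-0.006,0.001,5],[2.7,0.0,0.7,0.0,-0.005,0.0,5]]
```

View pics/c.png

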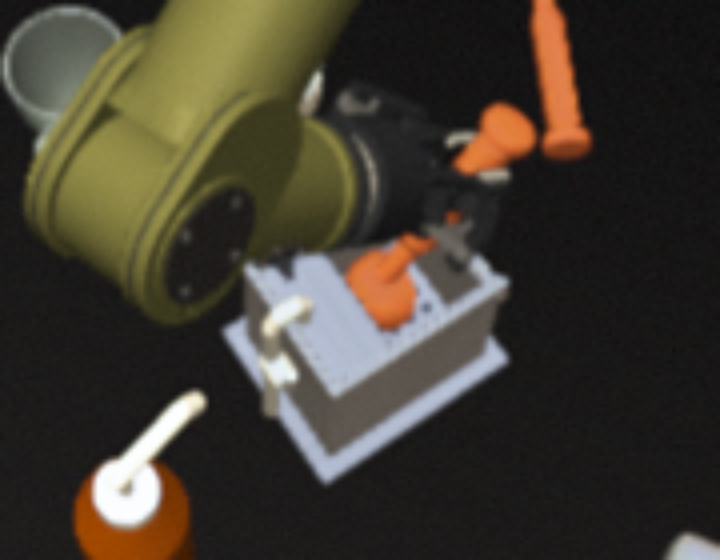

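The picture shows the bowl inside the well at (385,290) with the gate pushed in, and plate perforations visible near (428,300). I'll read the depth there.

```bash
python3 - <<'E'
from plan import *
from h import *
for n in("scene","top"):
    f=np.load(n+"3.npz");W=cloud(n,f["d"])*1000;L=(W-WELL)@Ro.from_euler("z",WY,degrees=True).as_matrix()
    m=(f["d"]>0)&(abs(L[...,0]-5)<56)&(abs(L[...,1])<43)&(L[...,2]<112)&(f["p"][...,2]<1.3*f["p"][...,0])
    v,u=np.nonzero(m);Q=L[m];print(n,len(Q))
    for i in np.argsort(Q[:,2])[:30]: print(u[i],v[i],Q[i].round(0),f["p"][v[i],u[i]])
E
```

```text
scene 73
364 309 [-36.   7.  15.] [197 177 168]
368 308 [-46.  12.  17.] [205 184 175]
367 306 [-47.   6.  19.] [152 133 124]
366 306 [-44.   4.  19.] [133 115 106]
358 313 [-14.   9.  19.] [157 140 135]
365 305 [-44.   1.  20.] [199 178 167]
367 305 [-48.   4.  20.] [188 168 159]
368 305 [-51.   5.  20.] [205 185 174]
357 314 [-9. 10. 21.] [188 170 163]
362 311 [-26.  11.  21.] [191 171 162]
364 304 [-43.  -3.  21.] [183 170 180]
367 308 [-43.  11.  21.] [190 171 162]
364 301 [-48. -10.  21.] [187 170 171]
363 308 [-33.   5.  21.] [137 129 148]
361 311 [-23.   9.  22.] [179 162 166]
364 306 [-39.   2.  22.] [188 170 173]
357 313 [-11.   8.  22.] [166 148 147]
366 303 [-49.  -2.  22.] [215 195 186]
366 309 [-38.  12.  22.] [201 181 173]
360 313 [-17.  13.  23.] [201 181 170]
366 305 [-45.   3.  23.] [180 159 151]
362 310 [-27.   9.  23.] [127 117 129]
364 302 [-46.  -7.  23.] [155 143 156]
363 299 [-49. -16.  23.] [197 184 193]
363 310 [-30.  10.  23.] [171 150 144]
365 310 [-34.  13.  23.] [206 187 179]
362 312 [-24.  13.  23.] [208 187 178]
364 308 [-35.   7.  23.] [195 175 166]
36
[... 520 characters left out ...]
1.  19.] [194 173 163]
201 158 [-19.   7.  19.] [173 153 143]
194 156 [-14.  27.  19.] [161 141 131]
208 144 [ 21. -10.  19.] [198 177 166]
206 159 [-21.  -8.  19.] [190 167 156]
204 150 [ 4. -0. 19.] [169 153 155]
203 163 [-32.  -0.  19.] [202 178 167]
197 154 [-8. 19. 20.] [199 177 167]
205 151 [ 1. -3. 20.] [148 129 120]
194 163 [-33.  25.  20.] [167 147 137]
205 159 [-21.  -5.  20.] [192 168 158]
200 163 [-33.   8.  20.] [167 146 136]
192 156 [-14.  32.  20.] [179 160 151]
205 164 [-35.  -6.  20.] [191 169 159]
192 154 [-8. 32. 20.] [179 161 155]
193 153 [-6. 30. 20.] [194 173 167]
195 154 [-8. 24. 20.] [197 175 163]
204 154 [-7. -1. 20.] [202 180 168]
206 148 [10. -5. 20.] [148 133 127]
```

```bash
python3 - <<'E'
from plan import *
b=well_pose(19,36,55);c=well_pose(20,18,55)
e=rows((b[0],b[1]),8,5);rows((c[0],c[1]),12,5,e)
E
```

```text
d [ 15.2  -3.1 -34.2] rot deg [ 0.1 -2.9  0.1] tgt [588.6 211.7 177.5] [180.   48.   -2.7]
[[4.4,0.3,1.7,0.0,-0.006,0.0,5],[4.4,0.3,1.6,0.0,-0.006,0.0,5],[4.4,0.3,1.6,0.0,-0.007,0.0,5],[4.4,0.3,1.6,0.0,-0.006,0.0,5],[4.4,0.3,1.6,0.0,-0.007,0.0,5],[4.4,0.3,1.5,0.0,-0.006,0.0,5],[4.5,0.3,1.5,0.001,-0.007,0.001,5],[4.4,0.3,1.4,0.0,-0.006,0.0,5]]
d [  1.   -0.1 -18. ] rot deg [ 0. -0.  0.] tgt [589.6 211.7 159.5] [180.   48.   -2.7]
[[1.2,0.0,0.9,0.0,0,0.0,5],[1.2,0.0,0.9,0.0,0,0.0,5],[1.2,0.0,1.0,0.0,0,0.0,5],[1.2,0.0,0.9,0.0,0,0.0,5],[1.2,0.0,1.0,0.0,0,0.0,5],[1.2,0.0,0.9,0.0,0,0.0,5],[1.1,0.0,1.0,0.0,0,0.0,5],[1.2,0.0,0.9,0.0,0,0.0,5],[1.1,0.0,1.0,0.0,0,0.0,5],[1.2,0.0,0.9,0.0,0,0.0,5],[1.1,0.0,1.0,0.0,0,0.0,5],[1.2,0.0,0.9,0.0,0,0.0,5]]
```

Request:
{"name": "step_arm", "arguments": {
  "moves": [
    [4.4,0.3,1.6,0,-0.006,0,5],
    [4.4,0.3,1.6,0,-0.006,0,5],
    [4.4,0.3,1.6,0,-0.007,0,5],
    [4.4,0.3,1.6,0,-0.006,0,5],
    [4.4,0.3,1.6,0,-0.006,0,5],
    [4.4,0.3,1.5,0,-0.007,0,5],
    [4.4,0.3,1.5,0,-0.006,0,5],
    [4.4,0.3,1.5,0,-0.006,0,5],
    [0,0,0,0,0,0,5],
    [0,0,0,0,0,0,5]
  ]
}}

```text
time: 10.55
tool_pos: [0.5887, 0.2118, 0.1776]
tcp_rot: [-180.0, 47.9, -2.6]
force: [-0.7, -0.2, -3.5]
gripper_width: 0.0219
finger_force: 108.7
```

Request:
{"name": "step_arm", "arguments": {
  "moves": [
    [1.2,0,0.9,0,0,0,5],
    [1.2,0,0.9,0,0,0,5],
    [1.2,0,0.9,0,0,0,5]
  ]
}}

```text
time: 10.85
tool_pos: [0.5891, 0.212, 0.1737]
tcp_rot: [-179.9, 47.9, -2.5]
force: [-0.9, 1.0, -2.2]
gripper_width: 0.0215
finger_force: 108.7
```

Request:
{"name": "step_arm", "arguments": {
  "moves": [
    [1.2,0,0.9,0,0,0,5],
    [1.2,0,0.9,0,0,0,5],
    [0,0,0,0,0,0,5]
  ]
}}

```text
time: 11.15
tool_pos: [0.5893, 0.2118, 0.1702]
tcp_rot: [-180.0, 47.9, -2.6]
force: [-0.9, 0.1, -2.1]
gripper_width: 0.0214
finger_force: 108.7
```

Request:
{"name": "step_arm", "arguments": {
  "moves": [
    [1,0,0.8,0,0,0,5],
    [1,0,0.8,0,0,0,5]
  ]
}}

```text
time: 11.35
tool_pos: [0.5895, 0.2118, 0.1678]
tcp_rot: [-180.0, 47.9, -2.6]
force: [-0.3, -0.2, -2.7]
gripper_width: 0.0221
finger_force: 108.7
```

Request:
{"name": "step_arm", "arguments": {
  "moves": [
    [1,0,0.8,0,0,0,5],
    [1,0,0.8,0,0,0,5]
  ]
}}

```text
time: 11.55
tool_pos: [0.5896, 0.2118, 0.1652]
tcp_rot: [-180.0, 47.9, -2.6]
force: [-0.9, 0.4, -1.3]
gripper_width: 0.0222
finger_force: 108.7
```

Request:
{"name": "step_arm", "arguments": {
  "moves": [
    [0.7,0,0.6,0,0,0,5],
    [0.7,0,0.6,0,0,0,5]
  ]
}}

```text
time: 11.75
tool_pos: [0.5894, 0.2119, 0.1645]
tcp_rot: [-179.9, 48.0, -2.5]
force: [-2.4, -0.3, 4.4]
gripper_width: 0.022
finger_force: 108.9
```

Touch felt at a TCP height of 0.1645 m, with about 7 N, so the plate is about 23 mm up. Next I ease off slightly and lean the handle, pivoting about the tip.

```bash
python3 - <<'E'
from plan import *
p,R=cur();Rs=R*Ro.from_euler("x",180,degrees=True)*Ro.from_euler("y",PHI,degrees=True)
tip=p-11*R.as_matrix()[:,2]+Rs.apply(np.array([90,0,0])-G)
tw=Ro.from_euler("z",-WY,degrees=True).apply(tip-WELL);print(tw.round(1),state()["force"].round(1))
x,y,z=tw
e=None
for th,n in((54.9,1),(51.5,5),(49,5),(46.5,5)): e=rows(well_pose(x,z+.9,th,y),n,5,e)
E
```

```text
[19.8  0.4 23. ] [-2.4 -0.3  4.4]
d [-0.2  0.3  0.8] rot deg [0.1 0.1 0.1] tgt [589.2 212.2 165.3] [180.   47.9  -2.7]
[[-0.7,-0.3,-0.4,0.001,0.001,0.002,5]]
d [-8.3  0.4 -4.8] rot deg [0.  3.4 0. ] tgt [580.9 212.5 160.5] [180.   44.5  -2.7]
[[-0.4,0.0,1.9,0.0,0.012,0.0,5],[-0.4,0.0,1.9,0.0,0.012,0.0,5],[-0.5,0.0,1.8,0.0,0.012,0.0,5],[-0.5,0.0,1.8,0.0,0.012,0.0,5],[-0.4,0.0,1.9,0.0,0.012,0.0,5]]
d [-5.9  0.3 -3.8] rot deg [0.  2.5 0. ] tgt [575.1 212.8 156.7] [180.   42.   -2.7]
[[-0.3,0.0,1.4,0.0,0.009,0.0,5],[-0.3,0.0,1.4,0.0,0.009,0.0,5],[-0.3,0.0,1.3,0.0,0.008,0.0,5],[-0.4,0.0,1.4,0.0,0.009,0.0,5],[-0.4,0.0,1.3,0.0,0.008,0.0,5]]
d [-5.7  0.2 -4.1] rot deg [0.  2.5 0. ] tgt [569.4 213.1 152.6] [180.   39.5  -2.7]
[[-0.3,0.0,1.4,0.0,0.009,0.0,5],[-0.3,0.0,1.4,0.0,0.009,0.0,5],[-0.3,0.0,1.3,0.0,0.009,0.0,5],[-0.3,0.0,1.4,0.0,0.009,0.0,5],[-0.4,0.0,1.3,0.0,0.008,0.0,5]]
```

Request:
{"name": "step_arm", "arguments": {
  "moves": [
    [-0.9,0,-0.8,0,0,0,5],
    [-0.4,0,1.9,0,0.012,0,5],
    [-0.4,0,1.9,0,0.012,0,5],
    [-0.5,0,1.8,0,0.012,0,5],
    [0,0,0,0,0,0,5]
  ]
}}

```text
time: 12.25
tool_pos: [0.5845, 0.2121, 0.1621]
tcp_rot: [-180.0, 45.8, -2.6]
force: [-0.7, -0.5, -1.5]
gripper_width: 0.022
finger_force: 108.7
```

Request:
{"name": "step_arm", "arguments": {
  "moves": [
    [-0.4,0,1.9,0,0.012,0,5],
    [-0.4,0,1.9,0,0.012,0,5],
    [0,0,0,0,0,0,5]
  ]
}}

```text
time: 12.55
tool_pos: [0.5811, 0.2123, 0.1601]
tcp_rot: [-180.0, 44.4, -2.6]
force: [-2.0, 0.6, 0.1]
gripper_width: 0.0223
finger_force: 108.8
```

Request:
{"name": "step_arm", "arguments": {
  "moves": [
    [-0.3,0,1.4,0,0.009,0,5],
    [0,0,0,0,0,0,5]
  ]
}}

```text
time: 12.75
tool_pos: [0.58, 0.2123, 0.1593]
tcp_rot: [-180.0, 43.9, -2.6]
force: [-3.3, 0.3, 1.2]
gripper_width: 0.0221
finger_force: 108.8
```

Request:
{"name": "step_arm", "arguments": {
  "moves": [
    [-0.4,0,1.2,0,0.009,0,5],
    [0,0,0,0,0,0,5]
  ]
}}

```text
time: 12.95
tool_pos: [0.5789, 0.2124, 0.1586]
tcp_rot: [-180.0, 43.4, -2.6]
force: [-3.3, -0.1, 1.1]
gripper_width: 0.0215
finger_force: 108.8
```

Request:
{"name": "step_arm", "arguments": {
  "moves": [
    [-0.4,0,1.2,0,0.009,0,5],
    [0,0,0,0,0,0,5]
  ]
}}

```text
time: 13.15
tool_pos: [0.5778, 0.2124, 0.1578]
tcp_rot: [-180.0, 42.9, -2.6]
force: [-3.4, 0.1, -0.2]
gripper_width: 0.0216
finger_force: 108.8
```

```bash
python3 fit2.py 4
```

```text
[ -15.3   67.5   -6.5   50.9   -9.4  101.8 -111.1] [0.57779893 0.21242821 0.15784018] [-180.    42.9   -2.6] [-3.41  0.13 -0.16]
scene 327
top 63
dx,dz,dth,dy,dyaw [ 0.956  1.057  0.012 -2.043  0.007] med 1.34 tip [665.7 208.2  22.7] x-axis [ 0.635 -0.022 -0.773]
```

Request:
{"name": "step_arm", "arguments": {
  "moves": [
    [-0.4,0,1.2,0,0.009,0,5],
    [0,0,0,0,0,0,5]
  ]
}}

```text
time: 13.45
tool_pos: [0.5767, 0.2125, 0.1571]
tcp_rot: [-180.0, 42.4, -2.6]
force: [-2.2, 0.7, 0.7]
gripper_width: 0.0215
finger_force: 108.7
```

Request:
{"name": "step_arm", "arguments": {
  "moves": [
    [-0.4,0,1.2,0,0.009,0,5],
    [0,0,0,0,0,0,5]
  ]
}}

```text
time: 13.65
tool_pos: [0.576, 0.2125, 0.1563]
tcp_rot: [-180.0, 41.8, -2.6]
force: [-2.5, 0.3, -1.1]
gripper_width: 0.0219
finger_force: 108.7
```

Request:
{"name": "step_arm", "arguments": {
  "moves": [
    [-0.4,0,1.2,0,0.009,0,5],
    [0,0,0,0,0,0,5]
  ]
}}

```text
time: 13.85
tool_pos: [0.5754, 0.2124, 0.1555]
tcp_rot: [-180.0, 41.2, -2.6]
force: [-0.2, 0.8, -2.9]
gripper_width: 0.0217
finger_force: 108.7
```

```bash
python3 fit2.py 5; python3 - <<'E'
import cv2
from plant import state
s=state();print(s["force"].round(2),s["moment"].round(3))
a=cv2.imread("pics/scene5.png")[230:350,290:440];cv2.imwrite("pics/d.png",cv2.resize(a,None,fx=5,fy=5,interpolation=cv2.INTER_CUBIC))
E
```

```text
[ -15.4   66.3   -6.4   53.7   -9.    98.7 -110.9] [0.57544564 0.21244633 0.15551241] [-180.    41.2   -2.6] [-0.18  0.77 -2.94]
scene 341
top 59
dx,dz,dth,dy,dyaw [ 1.21   0.729  0.01  -1.75   0.004] med 1.51 tip [667.5 207.8  22.8] x-axis [ 0.659 -0.026 -0.752]
[-0.22  0.35 -3.76] [ 0.092 -0.823 -0.006]
```

View pics/d.png

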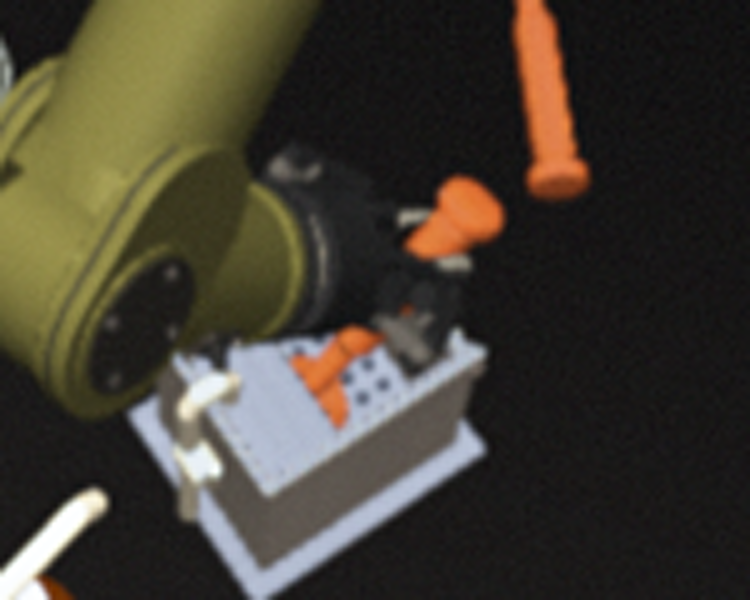

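The scoop sits inside with its handle just over the front rim, px (430,340). I'll nudge it straight down to feel the support.

Request:
{"name": "step_arm", "arguments": {
  "moves": [
    [0.5,0,0.5,0,0,0,5],
    [0,0,0,0,0,0,5]
  ]
}}

```text
time: 14.15
tool_pos: [0.5753, 0.2124, 0.1553]
tcp_rot: [-180.0, 41.3, -2.6]
force: [0.0, 0.6, -1.1]
gripper_width: 0.0219
finger_force: 108.8
```

Request:
{"name": "step_arm", "arguments": {
  "moves": [
    [0.5,0,0.5,0,0,0,5],
    [0,0,0,0,0,0,5]
  ]
}}

```text
time: 14.35
tool_pos: [0.5752, 0.2125, 0.1552]
tcp_rot: [-180.0, 41.3, -2.6]
force: [0.6, -0.3, 2.8]
gripper_width: 0.022
finger_force: 109.1
```

Both supports now bear, at about 6 N. Loosening the grip gently first.

Request:
{"name": "step_arm", "arguments": {
  "moves": [
    [0,0,0,0,0,0,5],
    [0,0,0,0,0,0,5],
    [0,0,0,0,0,0,5]
  ],
  "squeeze": 20
}}

```text
time: 14.65
tool_pos: [0.5751, 0.2125, 0.1551]
tcp_rot: [-180.0, 41.3, -2.6]
force: [1.8, -1.2, 5.3]
gripper_width: 0.0217
finger_force: 109.3
```

Request:
{"name": "step_arm", "arguments": {
  "moves": [
    [0,0,0,0,0,0,28],
    [0,0,0,0,0,0,30],
    [0,0,0,0,0,0,32],
    [0,0,0,0,0,0,34],
    [0,0,0,0,0,0,34]
  ]
}}

```text
time: 15.15
tool_pos: [0.5746, 0.2125, 0.1542]
tcp_rot: [-180.0, 41.4, -2.6]
force: [0.3, 0.3, 0.6]
gripper_width: 0.0292
finger_force: 0.0
```

```bash
python3 fit2.py 6; python3 -c "
from plant import state
s=state();print(s['force'].round(2),s['gripper_width'],s['finger_force'],s['time'])"
```

```text
[ -15.4   66.4   -6.4   53.7   -9.    98.7 -110.9] [0.57461131 0.21248575 0.15416645] [-180.    41.4   -2.6] [0.35 0.31 0.6 ]
scene 350
top 52
dx,dz,dth,dy,dyaw [ 0.347  2.091  0.005 -1.721  0.005] med 1.26 tip [667.3 208.1  23.1] x-axis [ 0.66  -0.025 -0.751]
[ 0.61 -0.27  0.6 ] 0.02911590022698285 0.0 15.25
```

Request:
{"name": "step_arm", "arguments": {
  "moves": [
    [0,0,0,0,0,0,40],
    [0,0,0,0,0,0,48],
    [0,0,0,0,0,0,50],
    [0,0,-5,0,0,0,50],
    [0,0,-10,0,0,0,50],
    [0,0,-12,0,0,0,50],
    [0,0,-15,0,0,0,50],
    [0,0,-15,0,0,0,50],
    [0,0,-15,0,0,0,50],
    [0,0,-15,0,0,0,50],
    [0,0,0,0,0,0,50]
  ]
}}

```text
time: 16.35
tool_pos: [0.6337, 0.2098, 0.2207]
tcp_rot: [-179.9, 41.1, -2.6]
force: [-0.3, -0.0, -0.5]
gripper_width: 0.043
finger_force: 0.0
```

Request:
{"name": "step_arm", "arguments": {
  "moves": [
    [-20,0,-22,0,0,0,50],
    [-20,0,-22,0,0,0,50],
    [-20,0,-22,0,0,0,50],
    [0,0,0,0,0,0,50],
    [0,0,0,0,0,0,50]
  ]
}}

```text
time: 16.85
tool_pos: [0.6135, 0.2071, 0.3016]
tcp_rot: [-179.5, 40.4, -2.6]
force: [0.2, -0.1, -1.0]
gripper_width: 0.0429
finger_force: 0.0
```

```bash
cat > fin.py <<'E'
from fit2 import *
for n in("scene","top"):
    im,d=camera(n);np.savez(n+"7.npz",p=im,d=d);cv2.imwrite(f"pics/{n}7.png",im)
    Q=pts(n,np.array([.5,.12,.01]),np.array([.72,.3,.25]),"cu","7")
    L=(Q-WELL)@Ro.from_euler("z",WY,degrees=True).as_matrix();print(n,len(L),L.min(0).round(),L.max(0).round())
    for k in("0","7"):
        f=np.load(n+k+".npz");W=cloud(n,f["d"])*1000
        m=(f["d"]>0)&(W[...,2]>25)&(W[...,2]<60)&(np.hypot(W[...,0]-600,W[...,1]-70)<75)&(W[...,1]<140);print("ramekin",k,W[m].mean(0).round(1),m.sum())
a=np.vstack([cv2.imread("pics/scene7.png")[200:350,230:430]]);b=cv2.imread("pics/top7.png")[70:220,150:350]
cv2.imwrite("pics/e.png",cv2.resize(np.hstack([a,b]),None,fx=2,fy=3))
print(state()["force"],state()["tool_pos"],state()["time"])
E
python3 fin.py
```

```text
scene 489 [-109.  -37.   44.] [  6.  20. 198.]
ramekin 0 [597.7  32.   39.5] 134
ramekin 7 [nan nan nan] 0
top 191 [-39. -19.  53.] [ 25.  23. 131.]
ramekin 0 [595.3  29.   40.2] 133
ramekin 7 [595.4  29.2  40.4] 132
[ 0.25561575 -0.03609794 -0.03836829] [0.61321563 0.20702399 0.2998445 ] 16.95fin.py:8: RuntimeWarning: Mean of empty slice.
  m=(f["d"]>0)&(W[...,2]>25)&(W[...,2]<60)&(np.hypot(W[...,0]-600,W[...,1]-70)<75)&(W[...,1]<140);print("ramekin",k,W[m].mean(0).round(1),m.sum())
  ret = um.true_divide(
```

View pics/e.png

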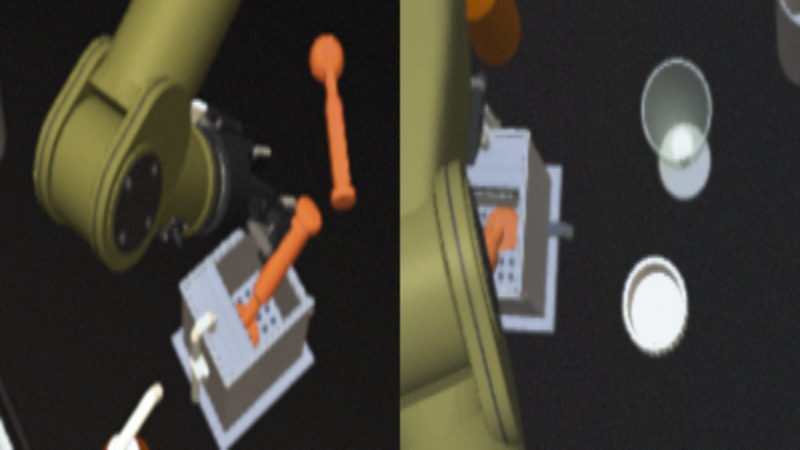

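The scoop leans in the well: left half, bowl at (250,330), butt out over the front at (308,213). In the right half, the cup (677,110) and ramekin (655,305) stand where they were, and the gripper is clear.

```bash
python3 -c "
from plant import *
print(hand_in())"
```

```text
the job is handed in; nothing more can be done
None
```

The scoop is in the drain well, lowered until it touched the plate (about 23 mm up) and released with its handle leaning on the front rim. The cup and ramekin look undisturbed, and the job was handed in at about 17 s; no verdict came back.

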